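# Draw a piston rod part-way out for inspection

### The arm

A 6-joint arm with a two-finger parallel gripper is mounted at the origin on the work surface. World frame = base frame: x ahead of the robot, y to its left, z up, the work surface at z = 0. Lengths are in m, angles in rad, forces in N, time in s.
With the tool pointing down it reaches from about 0.325 to 0.775 m from the base axis. Payload 9.3 kg.
Tool frame: the origin (TCP) lies at the centre of the arm's flange, where the gripper is bolted on; the fingertips stand 173 mm ahead of it and the grasp point (between the pads) lies 155 mm ahead of it (r.grasp_offset is the distance from the TCP to the grasp point, in m); z points along the fingers, y is the line along which they close (so a half turn about z gives the same grasp; the last joint's range is limited). The gripper opens to 85 mm and grips with 20 to 120 N. Pads are 22 mm wide; open, the fingers measure 114 mm over their backs; the gripper's body (76 mm by 85 mm) begins 54 mm behind the grasp point. The pads swing forward as they close: fully open they stand 13 mm farther back than shut.
Start: joints at [-1.399, 0.259, 0.021, 1.334, 0, 1.418], TCP at [0.176, -0.521, 0.405] pointing down, gripper open.
Joint ranges: [-3.04, 3.04], [-0.91, 1.82], [-1.04, 1.36], [-1.92, 1.95], [-1.52, 1.45], [-3.14, 3.14]. Speed limits (rad/s): [2.22, 2.22, 2.79, 3.14, 3.14, 3.14].

### API

Orientations are given as a unit quaternion [w, x, y, z].
In Python, from rig import r gives the robot as it stands. The module is installed in compiled form; this text tells all that it offers.
- The arm moves only by the tool drive_tool, never from a script. Its argument "deltas" is a list of rows, each a list of 5 numbers: the opening, from 0 (shut) to 1 (fully open), then the shift along the tool's x, y, z in mm, then the turn about the tool's z in degrees. A call has 1 to 10 rows; each row is the pose to reach, as a shift and turn from the pose commanded when the call began, along the tool's axes at that moment; what a row does not reach only later rows make up. A row lasts 1/8 s, in which the tool goes at most 62.5 mm and 10.7 degrees, less where a joint would pass 70% of its speed; a pose out of reach is approached as far as the arm can. A call with a gripper value outside its range is refused whole. The fingers move at their own pace and stop on an object; the grip force is fixed at half the most. Time passes only in rows, so rows that repeat a pose let the fingers close. It gives the time, the measured TCP pose, the force, the opening and the grip force at its end, in the units of the state.
- r.get_obs(): the state, without advancing time (a new reading comes with each control period).
- r.grab_frame(name): name is "scene" or "side" or "wrist"; returns a dict with "pixels" (400x640x3 uint8, red, green, blue), "fx", "fy", "cx", "cy" (pixels), "k1" (the pictures are not rectified: a ray, as slopes to the right and down, at radius r is drawn at 1 + k1 r^2 times it, then the intrinsics apply), "extrinsics" (4x4, takes a point from world to camera coordinates). Camera axes: x right, y down, z forward; pixel columns grow to the right and rows downward; lengths in m; the calibration is good to about 2 mm. A picture is of the moment at which its call begins. There is no depth.
- r.hand_in(): hands the job in; it is judged then, once.
The state is a dict: "time": time; "q": joint angles; "joint_velocities": joint speeds; "tau": joint torques, N m; "tcp_pos": TCP position; "tool_rot": TCP orientation; "force": force on the tool from outside, world axes, zero at the start; "moment": the same for the moment, N m; "opening": finger opening in m; "grasp_force": force on a finger pad.
Only numpy, scipy, OpenCV 4.12 (cv2) and the standard library are available. Lean on these libraries where they do the work, as an engineer would, in place of code of your own. Each camera call takes 0.05 s, during which the arm holds its last target. There are 200 camera calls.

### The job

In the leaning cylinder block that holds the rod with the straight cylindrical head (not the ball-ended one), draw the piston rod out along its bore until the upper of its two ring grooves has come clear of the mouth while the lower groove is still hidden inside, so that the scuffed stretch can be looked at. Finish while still holding the rod there with the gripper: do not let go. Never pull the rod right out, pull in line with the bore so that its free-standing holder stays where it is, flat on the bench, and leave the ball-ended rod, its holder and the other things on the bench alone.

Things in the scene. Friction and masses are not known exactly. Their poses are not given: they have to be found in the camera images.
- rod_head (a point): centre of the straight cylindrical head (24 mm across, 28 mm long) of the loose steel piston rod to draw out; z points along the rod, out of the bore. Shaft below the head: 16 mm across, 110 mm long, 1 mm total play in the bore. At the start its foot rests on the bore's bottom, 30 mm of shaft shows and the head centre is 44 mm out from the mouth. About 0.22 kg; sinks back if released
- groove_upper (a point): centre of the upper dark ring groove (3 mm wide) round that rod's shaft, 68 mm below the head centre; at the start 24 mm inside the mouth
- groove_lower (a point): centre of the lower dark ring groove (3 mm wide) round that rod's shaft, 86 mm below the head centre; at the start 42 mm inside the mouth
- holder_block: square aluminium cylinder block, 40 x 40 x 100 mm, fixed in the holder of the rod with the cylindrical head and leaning 20 degrees from vertical. Origin: centre of the bore's mouth on the block's top face; z points out of the bore along its axis. The blind round bore is 17 mm wide and 80 mm deep
- holder: the holder whose steel foot plate is 130 x 100 x 14 mm (long side along its x), total 1.9 kg, standing loose on the bench. Origin: centre of its underside; z up; its block leans towards its own -x. It carries the rod with the cylindrical head; which of the two places it stands in varies
- ballrod_head (a point): centre of the ball (30 mm across) on the end of the other rod, to be left alone; otherwise it is the same rod and stands home in the second holder, ball centre 44 mm out from the mouth
- holder2_block: square aluminium cylinder block, 40 x 40 x 100 mm, fixed in the second holder and leaning 20 degrees from vertical. Origin: centre of the bore's mouth on the block's top face; z points out of the bore along its axis. The blind round bore is 17 mm wide and 80 mm deep
- holder2: the second, identical holder whose steel foot plate is 130 x 100 x 14 mm (long side along its x), total 1.9 kg, standing loose on the bench. Origin: centre of its underside; z up; its block leans towards its own -x; to be left alone
- mount1_mid (a point): centre of a black specimen mount, a disc 32 mm across and 20 mm high; bystander
- mount2_mid (a point): centre of a black specimen mount, a disc 40 mm across and 18 mm high; bystander
- mount3_mid (a point): centre of a black specimen mount, a disc 32 mm across and 24 mm high; bystander
- dish_mid (a point): centre of a shallow white dish 90 mm across and 16 mm high; bystander
- bottle_mid (a point): centre of an upright white bottle 56 mm across and 130 mm high; bystander
- brush: a cleaning brush lying flat; bystander
Not all that is in view belongs to the job. What is shaped like the part that bears rod_head but purple is not meant.

How it is judged:
At the end, for the whole second after the job is handed in: The cylindrical-headed rod is held still by the fingers, head centre 69 to 85 mm out from the mouth along the bore, in line within 0.06 rad; its holder within 7 mm of its start and flat on the bench within 0.015 rad; the ball-ended rod is home (z of rod_head in the frame of holder_block between 0.069 and 0.085 m and angle between the z axis of rod_head and the z axis of holder_block, either way round below 0.06 rad and contact force between the fingers and rod above 2 N and linear speed of rod below 0.01 m/s and distance of holder from where it was at the start of the episode below 0.007 m and angle between holder's own z axis and vertical below 0.015 rad and distance between ballrod_head and holder2_block below 0.05 m); the arm keeps its last pose, push and grip.
It fails at once if the rod is pulled right out of its bore (z of rod_head in the frame of holder_block above 0.12 m).
It fails at once if the rod's holder is shifted, lifted or tipped (over 7 mm or 0.03 rad) (distance of holder from where it was at the start of the episode above 0.007 m or angle between holder's own z axis and vertical above 0.03 rad).
It fails at once if the ball-ended rod is drawn out (over 10 mm) or its holder shifted (over 12 mm) (distance between ballrod_head and holder2_block above 0.054 m or distance of holder2 from where it was at the start of the episode above 0.012 m).
It fails at once if a bystander is disturbed (moved over 20 mm) (distance of any of mount1_mid, mount2_mid, mount3_mid, dish_mid, bottle_mid, brush from where it was at the start of the episode above 0.02 m).
It also fails if it takes over 29 s, if anything falls off the work surface, if the arm or the gripper's body presses on something with over 40 N, if the wrist force passes 120 N, or if a joint passes its speed limit or range.

## Working session

There is one attempt and no reset: what is moved stays moved. The work goes in short steps, Python scripts to look and compute and a tool call to move; the robot and the scene stay as the last step left them, time stands still between calls to the robot, and variables do not carry over. Pictures are saved under pics/ and viewed, at most 10 in all, crops included, and the job is handed in when it is done.

Besides the shell and the picture viewer there is one more tool, called after "Emit:" as name([rows], argument=value, ...), one row to a line, values as JSON. drive_tool: Moves the arm, as the interface text tells. Its arguments: {"type":"object","properties":{"deltas":{"type":"array"}},"required":["deltas"]}

```bash
mkdir -p pics; ls; python3 - <<'E'
from rig import r
import cv2,pickle
d={}
for n in("scene","side","wrist"):
    f=r.grab_frame(n);d[n]=f
    cv2.imwrite(f"pics/{n}0.png",f["pixels"][:,:,::-1])
    print(n,f["fx"],f["cx"],f["cy"],f["k1"],f["extrinsics"].round(3).tolist())
pickle.dump(d,open("f0.pkl","wb"))
o=r.get_obs();print(o["tcp_pos"],o["tool_rot"],o["time"],o["opening"],r.grasp_offset)
E
```

```text
pics
scene 376.8573871309658 313.2343857134345 201.32058074670854 0.027331102103637244 [[0.857, 0.515, 0.018, -0.483], [0.325, -0.512, -0.795, -0.108], [-0.401, 0.687, -0.606, 1.286], [0.0, 0.0, 0.0, 1.0]]
side 456.2172569801797 322.10924274954084 202.7509353237114 -0.08072247076708758 [[0.968, -0.251, 0.025, -0.535], [-0.105, -0.49, -0.865, 0.147], [0.229, 0.835, -0.501, 0.999], [0.0, 0.0, 0.0, 1.0]]
wrist 339.65637119395967 320.46774362908366 201.49516422375078 -0.02387186819377872 [[0.32, -0.947, 0.0, -0.55], [-0.902, -0.305, 0.304, -0.04], [-0.288, -0.098, -0.953, 0.378], [0.0, 0.0, 0.0, 1.0]]
[ 0.17551556 -0.52120795  0.40421514] [-5.02091946e-04  9.86842541e-01  1.61683476e-01 -1.26097920e-05] 0.15 0.08538182182034047 0.1547
```

View pics/scene0.png

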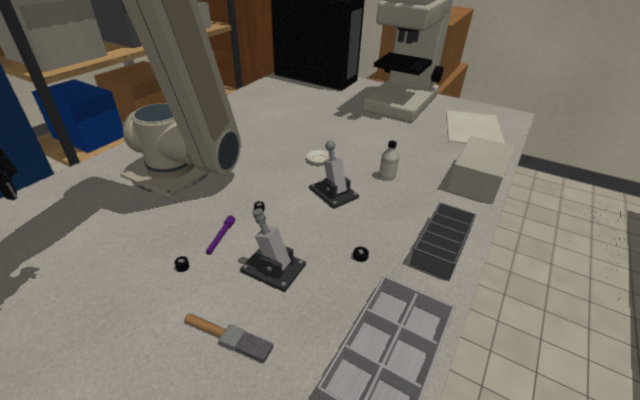

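View pics/side0.png

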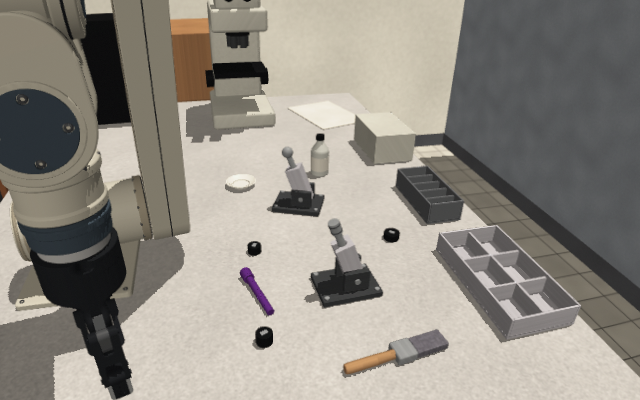

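```bash
python3 - <<'E'
import pickle,cv2,numpy as np
d=pickle.load(open("f0.pkl","rb"))
a=d["scene"]["pixels"][185:295,225:315];b=d["side"]["pixels"][210:310,300:390]
c=d["scene"]["pixels"][130:210,300:370];e=d["side"]["pixels"][140:220,265:335]
R=lambda x,w,h:cv2.resize(x,(w,h),interpolation=cv2.INTER_CUBIC)
top=np.hstack([R(a,368,450)[:, :],R(b,405,450)])
cv2.imwrite("pics/crop.png",np.hstack([R(a,400,489)[:489],R(b,400,444+45)[:489]])[:,:,::-1])
cv2.imwrite("pics/crop2.png",np.hstack([R(c,400,457),R(e,400,457)])[:,:,::-1])
E
```

```text
(no output)
```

View pics/crop.png

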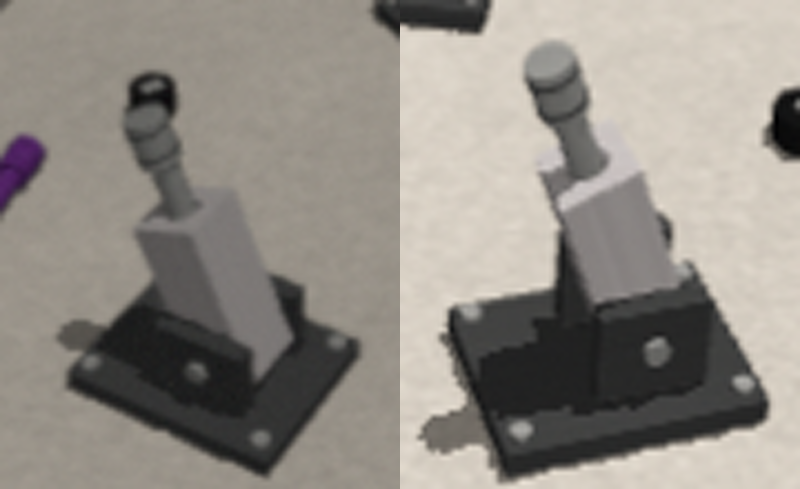

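View pics/crop2.png

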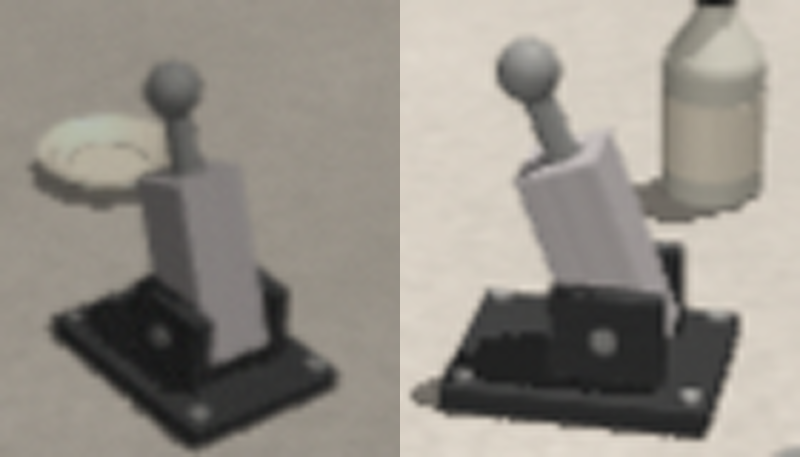

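Near holder (scene (259,216), side (336,228)) bears a straight cylinder head with flat top. The far one (scene (330,146), side (288,152)) bears a ball. The purple piece at scene (222,234) is the lookalike. So the near one is meant.

```bash
cat > h.py <<'E'
import numpy as np,cv2
def ray(f,p):
    K=np.array([[f["fx"],0,f["cx"]],[0,f["fy"],f["cy"]],[0,0,1]])
    u=cv2.undistortPoints(np.array([[p]],float),K,np.array([f["k1"],0,0,0,0.]))[0,0]
    E=f["extrinsics"];R=E[:3,:3];v=R.T@np.array([*u,1]);return -R.T@E[:3,3],v/np.linalg.norm(v)
def tri(fs,ps):
    A=np.zeros((3,3));b=np.zeros(3);L=[]
    for f,p in zip(fs,ps):
        o,v=ray(f,p);M=np.eye(3)-np.outer(v,v);A+=M;b+=M@o;L.append((o,M))
    X=np.linalg.solve(A,b);return X,[round(1e3*np.linalg.norm(M@(X-o)),1) for o,M in L]
def plane(f,p,z):
    o,v=ray(f,p);return o+v*(z-o[2])/v[2]
E
python3 - <<'E'
import pickle,numpy as np
from h import *
d=pickle.load(open("f0.pkl","rb"));S,D=d["scene"],d["side"]
s=lambda x,y:(225+x/4.444-.5,185+y/4.445-.5)
t=lambda x,y:(300+(x-400)/4.444-.5,210+y/4.89-.5)
h,e=tri([S,D],[s(152,138),t(558,88)]);print("head",h.round(4),e)
m,e=tri([S,D],[s(183,210),t(587,172)]);print("mouth",m.round(4),e,np.linalg.norm(h-m))
a=(h-m)/np.linalg.norm(h-m);print("tilt",np.degrees(np.arccos(a[2])),"az",np.degrees(np.arctan2(a[1],a[0])))
for n,f,P in(("scene",S,[s(91,362),s(260,438),s(337,342)]),("side",D,[t(470,312),t(520,430),t(742,383)])):
    Q=[plane(f,p,.017) for p in P]
    print(n,[q[:2].round(4).tolist() for q in Q])
    for i,j in((0,1),(1,2)):
        w=Q[j]-Q[i];print(np.linalg.norm(w).round(4),np.degrees(np.arctan2(w[1],w[0])).round(1))
E
```

```text
head [ 0.5267 -0.1837  0.1554] [np.float64(1.0), np.float64(1.0)]
mouth [ 0.5422 -0.1825  0.112 ] [np.float64(1.6), np.float64(1.6)] 0.04609426132846383
tilt 19.66290574072594 az -175.76103595638295
scene [[0.5048, -0.2248], [0.6137, -0.2201], [0.611, -0.1411]]
0.109 2.5
0.079 91.9
side [[0.4988, -0.1472], [0.5026, -0.2268], [0.6115, -0.2219]]
0.0797 -87.3
0.109 2.6
```

Emit:
drive_tool([
  [1, 25, -12, 0, 1],
  [1, 75, -35, 5, 3],
  [1, 130, -61, 10, 5],
  [1, 185, -87, 15, 7],
  [1, 240, -113, 20, 9],
  [1, 295, -139, 25, 11],
  [1, 350, -165, 25, 13],
  [1, 400, -188, 25, 15],
  [1, 431, -203, 25, 16],
  [1, 441, -207, 25, 16],
])

```text
time: 1.4
tcp_pos: [0.5285, -0.1828, 0.3792]
tool_rot: [-0.0, 1.0, 0.024, -0.0]
force: [-0.3, -0.8, 0.9]
opening: 0.0853
grasp_force: 0.0
```

Emit:
drive_tool([
  [1, 0, 0, 0, 0],
  [1, 0, 0, 0, 0],
])

```text
time: 1.65
tcp_pos: [0.5268, -0.1851, 0.3797]
tool_rot: [0.0, 1.0, 0.022, -0.0]
force: [0.5, 0.0, -0.2]
opening: 0.0853
grasp_force: 0.0
```

```bash
python3 - <<'E'
from rig import r
import cv2,pickle
from h import *
from scipy.spatial.transform import Rotation as Ro
d={}
for n in("side","wrist"):
    f=r.grab_frame(n);d[n]=f
cv2.imwrite("pics/w1.png",d["wrist"]["pixels"][:,:,::-1])
pickle.dump(d,open("f1.pkl","wb"))
o=r.get_obs();R=Ro.from_quat(np.roll(o["tool_rot"],-1)).as_matrix();print(o["tcp_pos"],R.round(3).tolist(),o["time"],o["force"])
f=d["wrist"];E=f["extrinsics"]
for X in([.527,-.184,.155],[.5424,-.183,.1137]):
    c=E[:3,:3]@X+E[:3,3];x=c[:2]/c[2];x=x*(1+f["k1"]*(x@x));print(x*[f["fx"],f["fy"]]+[f["cx"],f["cy"]])
E
```

```text
[ 0.52673199 -0.18522072  0.3798085 ] [[0.999, 0.044, -0.0], [0.044, -0.999, -0.0], [-0.0, 0.0, -1.0]] 1.75 [ 0.1501023  -0.19300797  0.00482153]
[317.01818888 225.45402774]
[317.01477131 183.82716942]
```

View pics/w1.png

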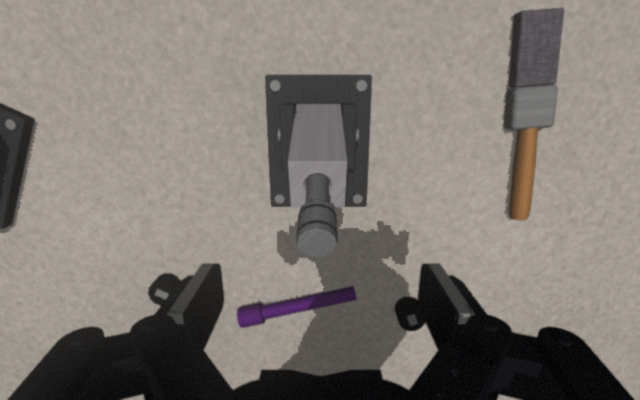

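The head appears at (318,225), against a predicted (317,225), centred between the pads and lined up with the holder. I'll descend and close.

Emit:
drive_tool([
  [1, 0, 0, 20, 0],
  [1, 0, 0, 40, 0],
  [1, 0, 0, 58, 0],
  [1, 0, 0, 68, 0],
  [1, 0, 0, 73, 0],
  [1, 0, 0, 73, 0],
  [0.5, 0, 0, 73, 0],
  [0.4, 0, 0, 73, 0],
  [0.35, 0, 0, 73, 0],
  [0.35, 0, 0, 73, 0],
])

```text
time: 3.0
tcp_pos: [0.5274, -0.1843, 0.3068]
tool_rot: [0.0, 1.0, 0.023, 0.0]
force: [-0.3, -0.1, 0.3]
opening: 0.0296
grasp_force: 0.0
```

Emit:
drive_tool([
  [0.3, 0, 0, 0, 0],
  [0.25, 0, 0, 0, 0],
  [0.2, 0, 0, 0, 0],
  [0, 0, 0, 0, 0],
  [0, 0, 0, 0, 0],
  [0, 0, 0, 0, 0],
])

```text
time: 3.75
tcp_pos: [0.5274, -0.1839, 0.3069]
tool_rot: [-0.0, 1.0, 0.023, 0.0]
force: [0.4, 4.6, 5.4]
opening: 0.0229
grasp_force: 58.6
```

```bash
python3 - <<'E'
from rig import r
import cv2,pickle,numpy as np
f=r.grab_frame("side");g=r.grab_frame("wrist")
R=lambda x:cv2.resize(x,(400,440),interpolation=cv2.INTER_CUBIC)
cv2.imwrite("pics/c2.png",np.hstack([R(f["pixels"][190:322,290:410]),R(g["pixels"][150:370,220:420])])[:,:,::-1])
o=r.get_obs();print(o["tcp_pos"],o["force"],o["moment"],o["opening"],o["grasp_force"])
E
```

```text
[ 0.52739508 -0.18391873  0.30690068] [0.0566414  6.13896177 4.64489853] [1.19625944 0.06792064 0.01793994] 0.022680548589407615 58.64022195339203
```

View pics/c2.png

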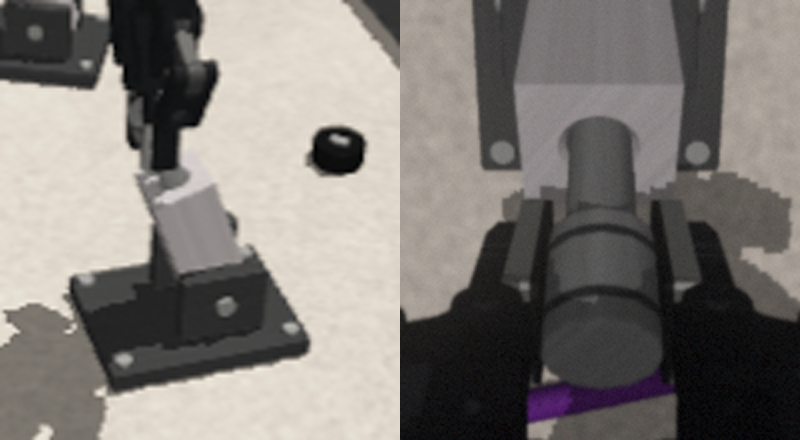

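The head sits between the pads at 58.6 N, and the block hasn't moved. I'll start the pull along the bore (z −0.94, x −0.342), correcting the small sideways force.

Emit:
drive_tool([
  [0, 0, -0.5, 0, 0],
  [0, -0.7, -0.5, -1.9, 0],
  [0, -1.4, -0.5, -3.8, 0],
  [0, -2.1, -0.5, -5.6, 0],
  [0, -2.7, -0.5, -7.5, 0],
  [0, -2.7, -0.5, -7.5, 0],
])

```text
time: 4.6
tcp_pos: [0.5246, -0.184, 0.3144]
tool_rot: [0.0, 1.0, 0.023, 0.0]
force: [1.6, 2.9, -1.5]
opening: 0.0227
grasp_force: 58.8
```

```bash
python3 - <<'E'
from rig import r
o=r.get_obs();print(o["tcp_pos"],o["force"],o["moment"],o["opening"],o["grasp_force"])
E
```

```text
[ 0.52458244 -0.18396367  0.31436231] [ 1.59267702  2.94620983 -1.48664509] [ 0.79724145 -0.42786982  0.09405169] 0.022732226712651016 58.79234790802002
```

Emit:
drive_tool([
  [0, -0.5, -0.2, -1.9, 0],
  [0, -1.1, -0.4, -3.8, 0],
  [0, -1.8, -0.4, -5.6, 0],
  [0, -2.5, -0.4, -7.5, 0],
  [0, -3.2, -0.4, -9.4, 0],
  [0, -3.9, -0.4, -11.3, 0],
  [0, -4, -0.4, -11.5, 0],
  [0, -4, -0.4, -11.5, 0],
])

```text
time: 5.6
tcp_pos: [0.5206, -0.1838, 0.3257]
tool_rot: [0.0, 1.0, 0.023, -0.0]
force: [0.3, 0.5, -2.6]
opening: 0.0229
grasp_force: 58.8
```

Forces stay small, with about the rod's weight on the wrist. I'll do the last 12.5 mm.

Emit:
drive_tool([
  [0, -0.7, 0, -1.9, 0],
  [0, -1.4, 0, -3.8, 0],
  [0, -2.0, 0, -5.6, 0],
  [0, -2.7, 0, -7.5, 0],
  [0, -3.4, 0, -9.4, 0],
  [0, -4.0, 0, -11.3, 0],
  [0, -4.2, 0, -11.7, 0],
  [0, -4.2, 0, -11.7, 0],
  [0, -4.2, 0, -11.7, 0],
])

```text
time: 6.72
tcp_pos: [0.5165, -0.1839, 0.3373]
tool_rot: [-0.0, 1.0, 0.023, -0.0]
force: [0.3, 0.7, -1.7]
opening: 0.0231
grasp_force: 58.8
```

```bash
python3 - <<'E'
from rig import r
import cv2,numpy as np
f=r.grab_frame("side");g=r.grab_frame("wrist")
R=lambda x:cv2.resize(x,(400,440),interpolation=cv2.INTER_CUBIC)
cv2.imwrite("pics/c3.png",np.hstack([R(f["pixels"][190:322,290:410]),R(g["pixels"][150:370,220:420])])[:,:,::-1])
o=r.get_obs();print(o["tcp_pos"],o["force"],o["moment"],o["opening"],o["grasp_force"])
E
```

```text
[ 0.51646505 -0.18390871  0.33729223] [-0.20688441 -0.85514097 -2.95188619] [-0.01853309  0.03993198 -0.08192753] 0.022703213779272872 58.84259283542633
```

View pics/c3.png

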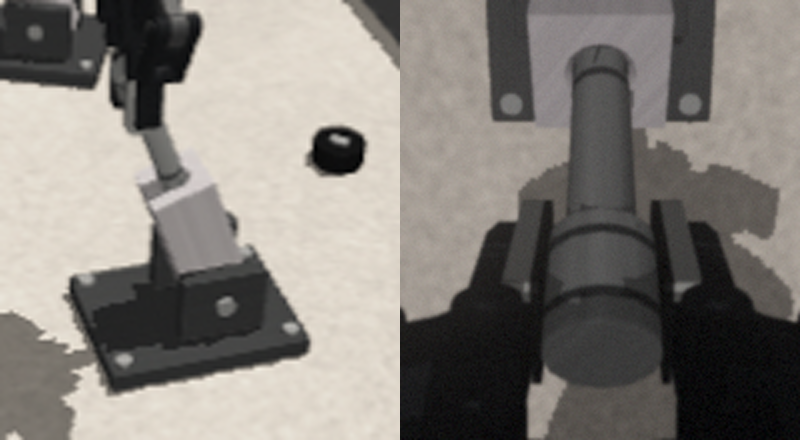

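The upper groove (right panel, (600,72)) is clear of the mouth and the lower one is hidden. The holder sits at the same pixels as before. The tool moved 32 mm, so the head is about 76 mm out, and the head hasn't slipped in the pads.

```bash
python3 -c "
from rig import r
print(r.hand_in())"
```

```text
the job is handed in; nothing more can be done
None
```

I drew the cylindrical-headed rod out until its head was about 76 mm from the mouth and handed the job in with the gripper still holding it; the upper groove is clear, the lower one is hidden and the holder did not visibly move, but the hand-in returned no verdict.

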